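Put away the dried centrifuge inserts and tube caps

ROBOT

A 6-joint arm with a two-finger parallel gripper is mounted at the origin on the work surface. World frame = base frame: x ahead of the robot, y to its left, z up, the work surface at z = 0. Lengths are in mm, angles in rad, forces in N, time in s.
With the tool pointing down it reaches from about 275 to 750 mm from the base axis. Payload 10.2 kg.
Tool frame: the origin (TCP) lies at the very end of the fingers, on their centre line; the grasp point (between the pads) lies 19 mm behind it; z points along the fingers, y is the line along which they close (so a half turn about z gives the same grasp; the last joint's range is limited). The gripper opens to 85 mm and grips with 20 to 120 N. Pads are 22 mm wide; open, the fingers measure 114 mm over their backs; the gripper's body (76 mm by 85 mm) begins 54 mm behind the grasp point. The pads swing forward as they close: fully open they stand 13 mm farther back than shut.
Start: joints at [-1.354, 0.313, 1.498, -0, 1.331, -0.223], TCP at [223.512, -475.051, 231.294] pointing down, gripper open.
Joint ranges: [-2.94, 2.94], [-0.97, 2.17], [0.19, 2.56], [-1.23, 4.37], [0.02, 3.11], [-2.88, 2.88]. Speed limits (rad/s): [2.39, 2.39, 3.01, 3.14, 3.14, 3.14].

INTERFACE

Orientations are given as a unit quaternion [w, x, y, z].
In Python, from rig import ctrl gives the robot as it stands.
- The arm moves only by the shell command python3 -m inch 'ROWS' [OPENING] [FORCE]. ROWS is text: rows parted by semicolons, each of 6 numbers parted by spaces: the shift along the tool's x, y, z in mm, then the turn, a rotation vector about the tool's x, y, z in units of 6 degrees (1.0 is 6 degrees). A call has exactly 10 rows; each row shifts and turns the commanded pose from where the row before left it, along the tool's axes as they then stand; what a row does not reach is not made up. A row lasts 1/12 s, in which the tool goes at most 41.7 mm and 7.16 degrees, less where a joint would pass 70% of its speed; a pose out of reach is approached as far as the arm can. A call with a gripper value outside its range is refused whole. OPENING is the opening, from 0 (shut) to 1 (fully open), set as the call begins (- or left out, the last holds). The fingers move at their own pace and stop on an object; FORCE is the grip in N (left out, the last holds). Time passes only in rows, so rows that do not move let the fingers close, or fill a call up. It gives the time, the measured TCP pose, the force, the opening and the grip force at its end, in the units of the state.
- ctrl.sense(): the state, without advancing time (a new reading comes with each control period).
- ctrl.capture(name): name is "scene" or "side" or "wrist"; returns a dict with "image" (420x560x3 uint8, red, green, blue), "intrinsics" (3x3 intrinsics, pixels), "rvec" (rotation vector, rad) and "tvec" (3), from world to camera coordinates, as OpenCV has them. Camera axes: x right, y down, z forward; pixel columns grow to the right and rows downward; lengths in mm; the calibration is good to about 2 mm. The wrist camera is an equidistant fisheye: a pixel r from the principal point sees the ray r / f radians off the axis. A picture is of the moment at which its call begins. There is no depth.
- ctrl.finish_job(): hands the job in; it is judged then, once.
The state is a dict: "time_s": time; "joints": joint angles; "dq": joint speeds; "tau": joint torques, N m; "eef_pos": TCP position; "ee_rot": TCP orientation; "force": force on the tool from outside, world axes, zero at the start; "wrist_torque": the same for the moment, N m; "grip_width": opening from 0.0 (shut) to 1.0 (fully open); "grip_force": force on a finger pad.
Only numpy, scipy, OpenCV 4.12 (cv2) and the standard library are available. Lean on these libraries where they do the work, as an engineer would, in place of code of your own. Each camera call takes 0.05 s, during which the arm holds its last target. There are 200 camera calls.

TASK

The washed parts are dry, put them away: slide every grey insert off the open end of the drying bar and lay it in the white tray, and sweep all the clean caps off the drying board into its catch box with the wooden sweeping block, without touching the caps with your fingers. Then stand the sweeping block back on its rubber mat, and leave the bottle, the jar and the carton where they are.

Things in the scene. Friction and masses are not known exactly. Their poses are not given: they have to be found in the camera images.
- stand: Fixed drying stand: white post 30 x 30 mm, top 140 mm up, on a foot 130 x 60 x 10 mm (from 40 mm behind to 90 mm before the post's middle). A level round steel bar, 12 mm thick, axis 120 mm up, leaves the post along the stand's own -x, roughly towards the robot (yaw up to 0.25 rad). Origin on the bench under the post. The bar's free end is 175 mm from it; the post blocks the other end.
- bar_tip (a point): The free end of the bar, on its axis, 120 mm above the bench; axes as the stand's.
- tray: Fixed open white plastic tray, 160 x 130 mm outside (x, y), 35 mm high, walls and floor 5 mm thick. Origin at the middle of its underside, on the bench.
- mat: Thin fixed black rubber mat, 120 x 70 mm (x, y), 4 mm thick, lying on the bench. Origin at the middle of its underside. The tray and the mat may be found in each other's place.
- block: Loose wooden sweeping block standing on the mat, about 150 g: foot 95 x 36 mm (x, y), 24 mm high, upright faces; on its middle an upright grip rib 75 mm long (x), 16 mm thick (y), from 24 to 64 mm height. Origin at the middle of its underside, z up when standing. It sweeps with its 95 mm wide face.
- board: Fixed dark steel drying board: flat top 40 mm above the bench, 150 mm wide (x), 220 mm long (y), with rims 12 mm high and 5 mm thick along both sides and the +y end. The -y end has no rim: there the top drops straight into the catch box. Origin on the bench under the middle of the top (so the top runs from -110 to +110 mm in y). Yaw up to 0.2 rad.
- catch (a point): Middle of the floor (4 mm above the bench) of the grey catch box fixed to the -y end of the board; inside 150 mm (x) by 95 mm (y), its walls reach 52 mm above the bench, open on top. Axes as the board's.
- bottle: Bystander: yellow plastic reagent bottle, 64 mm wide, 160 mm high; origin at the middle of its underside.
- jar: Bystander: clear specimen jar with a red lid, 56 mm wide, 65 mm high; origin at the middle of its underside.
- carton: Bystander: small cardboard carton, 90 x 120 x 60 mm; origin at the middle of its underside.
- insert1: Loose grey plastic centrifuge insert, a square block 40 x 40 mm and 26 mm long with a 25 mm round through bore along its own x; about 40 g; origin at its middle. Three or four of the four are there (an absent one gives None), threaded on the bar, middle about 6 mm below the bar's axis, free to slide and swing.
- insert2: Loose grey plastic centrifuge insert, a square block 40 x 40 mm and 26 mm long with a 25 mm round through bore along its own x; about 40 g; origin at its middle. Three or four of the four are there (an absent one gives None), threaded on the bar, middle about 6 mm below the bar's axis, free to slide and swing.
- insert3: Loose grey plastic centrifuge insert, a square block 40 x 40 mm and 26 mm long with a 25 mm round through bore along its own x; about 40 g; origin at its middle. Three or four of the four are there (an absent one gives None), threaded on the bar, middle about 6 mm below the bar's axis, free to slide and swing.
- insert4: Loose grey plastic centrifuge insert, a square block 40 x 40 mm and 26 mm long with a 25 mm round through bore along its own x; about 40 g; origin at its middle. Three or four of the four are there (an absent one gives None), threaded on the bar, middle about 6 mm below the bar's axis, free to slide and swing.
- cap1: Loose white plastic screw cap, a disc 26 mm across and 13 mm high, 12 g, lying flat on the board; origin at the middle of its underside. Four to six of the six are there (an absent one gives None).
- cap2: Loose white plastic screw cap, a disc 26 mm across and 13 mm high, 12 g, lying flat on the board; origin at the middle of its underside. Four to six of the six are there (an absent one gives None).
- cap3: Loose white plastic screw cap, a disc 26 mm across and 13 mm high, 12 g, lying flat on the board; origin at the middle of its underside. Four to six of the six are there (an absent one gives None).
- cap4: Loose white plastic screw cap, a disc 26 mm across and 13 mm high, 12 g, lying flat on the board; origin at the middle of its underside. Four to six of the six are there (an absent one gives None).
- cap5: Loose white plastic screw cap, a disc 26 mm across and 13 mm high, 12 g, lying flat on the board; origin at the middle of its underside. Four to six of the six are there (an absent one gives None).
- cap6: Loose white plastic screw cap, a disc 26 mm across and 13 mm high, 12 g, lying flat on the board; origin at the middle of its underside. Four to six of the six are there (an absent one gives None).
There are look-alikes about, which are no part of the job. Leave any orange look-alike of the insert1 alone. There is more than one size of the mat; the job needs the larger.

How it is judged (in metres and radians):
At the end, for the whole second after the job is handed in: All inserts present rest in the tray (within 70, 55 mm of its middle in x, y), all caps present rest in the catch box, and the block stands upright (0.15 rad) on the mat (within 35, 30 mm of its middle in x, y) (x of insert1 in the frame of tray between -0.07 and 0.07 m and y of insert1 in the frame of tray between -0.055 and 0.055 m and z of insert1 in the frame of tray between -0.005 and 0.075 m and linear speed of each of insert1, insert2, insert3, insert4, cap1, cap2, cap3, cap4, cap5, cap6, block below 0.03 m/s and x of insert2 in the frame of tray between -0.07 and 0.07 m and y of insert2 in the frame of tray between -0.055 and 0.055 m and z of insert2 in the frame of tray between -0.005 and 0.075 m and x of insert3 in the frame of tray between -0.07 and 0.07 m and y of insert3 in the frame of tray between -0.055 and 0.055 m and z of insert3 in the frame of tray between -0.005 and 0.075 m and x of insert4 in the frame of tray between -0.07 and 0.07 m and y of insert4 in the frame of tray between -0.055 and 0.055 m and z of insert4 in the frame of tray between -0.005 and 0.075 m and x of cap1 in the frame of catch between -0.077 and 0.077 m and y of cap1 in the frame of catch between -0.05 and 0.05 m and z of cap1 in the frame of catch between -0.005 and 0.03 m and x of cap2 in the frame of catch between -0.077 and 0.077 m and y of cap2 in the frame of catch between -0.05 and 0.05 m and z of cap2 in the frame of catch between -0.005 and 0.03 m and x of cap3 in the frame of catch between -0.077 and 0.077 m and y of cap3 in the frame of catch between -0.05 and 0.05 m and z of cap3 in the frame of catch between -0.005 and 0.03 m and x of cap4 in the frame of catch between -0.077 and 0.077 m and y of cap4 in the frame of catch between -0.05 and 0.05 m and z of cap4 in the frame of catch between -0.005 and 0.03 m and x of cap5 in the frame of catch between -0.077 and 0.077 m and y of cap5 in the frame of catch between -0.05 and 0.05 m and z of cap5 in the frame of catch between -0.005 and 0.03 m and x of cap6 in the frame of catch between -0.077 and 0.077 m and y of cap6 in the frame of catch between -0.05 and 0.05 m and z of cap6 in the frame of catch between -0.005 and 0.03 m and x of block in the frame of mat between -0.035 and 0.035 m and y of block in the frame of mat between -0.03 and 0.03 m and z of block in the frame of mat between -0.005 and 0.012 m and angle between block's own z axis and vertical below 0.15 rad); the robot touches nothing.
It fails at once if the gripper's fingers touch a clean cap (contact force between the fingers and cap1 above 1 N or contact force between the fingers and cap2 above 1 N or contact force between the fingers and cap3 above 1 N or contact force between the fingers and cap4 above 1 N or contact force between the fingers and cap5 above 1 N or contact force between the fingers and cap6 above 1 N).
It fails at once if a bystander (bottle, jar or carton) is moved by more than 2 cm (distance of any of bottle, jar, carton from where it was at the start of the episode above 0.02 m).
Of insert1, insert2, insert3, insert4 only 3 to 4 are there at a start; the rules pass over those that are not, and their reading is None.
Of cap1, cap2, cap3, cap4, cap5, cap6 only 4 to 6 are there at a start; the rules pass over those that are not, and their reading is None.
At some moment in a run one of cap1, cap2, cap3, cap4, cap5, cap6 may be knocked a few centimetres aside while the robot is not near it.
Once in a run the grip may slacken for a moment while it holds something.
It also fails if it takes over 210 s, if anything falls off the work surface, if the arm or the gripper's body presses on something with over 40 N, if the wrist force passes 120 N, or if a joint passes its speed limit or range.

## Working session

There is one attempt and no reset: what is moved stays moved. The work goes in short steps, Python scripts to look and compute and a shell command to move; the robot and the scene stay as the last step left them, time stands still between calls to the robot, and variables do not carry over. Pictures are saved under pics/ and viewed, at most 14 in all, crops included, and the job is handed in when it is done.

```bash
mkdir -p pics; ls; python3 - <<'E'
from rig import ctrl
import cv2,numpy as np
for n in ("scene","side"):
    c=ctrl.capture(n); cv2.imwrite(f"pics/{n}0.png",c["image"][:,:,::-1]); print(n,c["intrinsics"],c["rvec"],c["tvec"])
    R=cv2.Rodrigues(np.array(c["rvec"],float))[0]; print(-R.T@np.ravel(c["tvec"]))
s=ctrl.sense(); print(s)
E
```

```text
pics
scene [[500.66434751   0.         284.16107781]
 [  0.         500.66434751 208.9966573 ]
 [  0.           0.           1.        ]] [ 1.05907416  2.35098282 -1.07373829] [ 419.68334448 -200.58826719 1819.08775064]
[1412.4173802   678.53288362 1034.46617976]
side [[491.0717906    0.         275.92546302]
 [  0.         491.0717906  206.54034256]
 [  0.           0.           1.        ]] [ 0.9413072  -2.44860049  1.08365378] [437.01977349 355.89975956 867.32973203]
[ 43.46232342 588.59323327 849.45913235]
{'time_s': 0.1, 'joints': array([-1.35438524e+00,  3.13385475e-01,  1.49834239e+00,  1.60284020e-05,
        1.33097842e+00, -2.23408440e-01]), 'dq': array([-4.31199751e-05, -1.27853758e-03, -3.24318669e-04, -7.06260431e-04,
        1.34055337e-03, -1.66303306e-03]), 'tau': array([ 2.59338136e-03, -4.12896717e+01, -2.60143858e+01, -1.96045553e-04,
        3.01730572e-03,  5.98692829e-07]), 'eef_pos': array([ 223.47343613, -474.82322247,  230.8037314 ]), 'ee_rot': array([-5.56783462e-04,  9.75917403e-01,  2.18139664e-01,  9.73184438e-06]), 'force': array([ 0.95538365,  0.07889116, -0.26120341]), 'wrist_torque': array([ 0.01959045, -0.01822837, -0.01081277]), 'grip_force': 0.0, 'grip_width': 1.0024940767323163}
```

View pics/scene0.png

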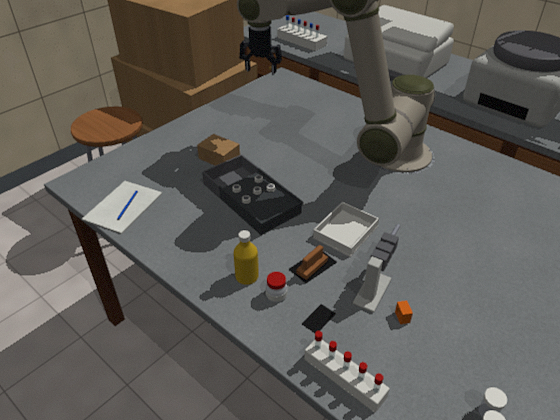

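View pics/side0.png

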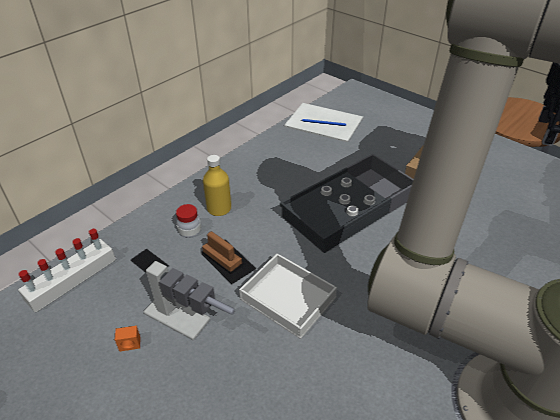

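Scene view: the board with 5 white caps is at (252,192), with the carton at (218,150). The tray is at (346,228). The larger mat with the block is at (312,265), and a smaller mat lies empty at (319,318). The stand post top is at (377,262), and its grey inserts are near (388,245). The orange look-alike at (404,312) stays put. I'll enlarge to confirm.

```bash
cat > h.py <<'E'
import cv2,numpy as np
from rig import ctrl
def cam(n):
    c=ctrl.capture(n); return c
def ray(c,uv,fish=False):
    R=cv2.Rodrigues(np.array(c["rvec"],float))[0]; t=np.ravel(c["tvec"]); K=c["intrinsics"]
    x=(uv[0]-K[0][2])/K[0][0]; y=(uv[1]-K[1][2])/K[1][1]
    if fish:
        r=np.hypot(x,y); d=np.array([x/r*np.sin(r),y/r*np.sin(r),np.cos(r)]) if r>1e-9 else np.array([0,0,1.])
    else: d=np.array([x,y,1.])
    return -R.T@t, R.T@d
def at(c,uv,z,fish=False):
    o,d=ray(c,uv,fish); return (o+d*(z-o[2])/d[2])[:2].round(1)
def tri(c1,p1,c2,p2):
    o1,d1=ray(c1,p1); o2,d2=ray(c2,p2)
    s=np.linalg.lstsq(np.c_[d1,-d2],o2-o1,rcond=None)[0]
    a,b=o1+d1*s[0],o2+d2*s[1]; return ((a+b)/2).round(1),round(float(np.linalg.norm(a-b)),1)
def crop(im,x0,y0,x1,y1,k,fn):
    cv2.imwrite(fn,cv2.resize(im[y0:y1,x0:x1,::-1],None,fx=k,fy=k,interpolation=cv2.INTER_CUBIC))
E
python3 - <<'E'
from h import *
crop(cam("scene")["image"],195,140,455,340,3,"pics/sc1.png")
crop(cam("side")["image"],100,145,420,355,2.5,"pics/si1.png")
E
```

```text
(no output)
```

View pics/sc1.png

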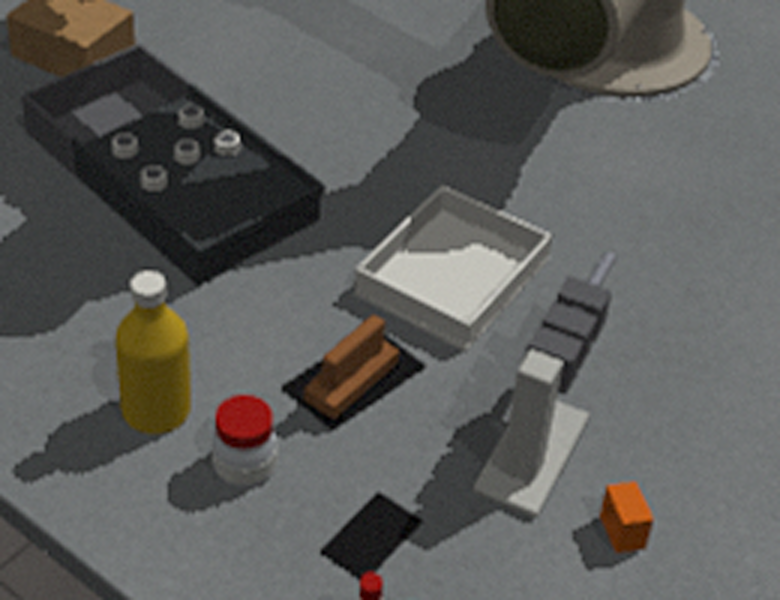

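View pics/si1.png

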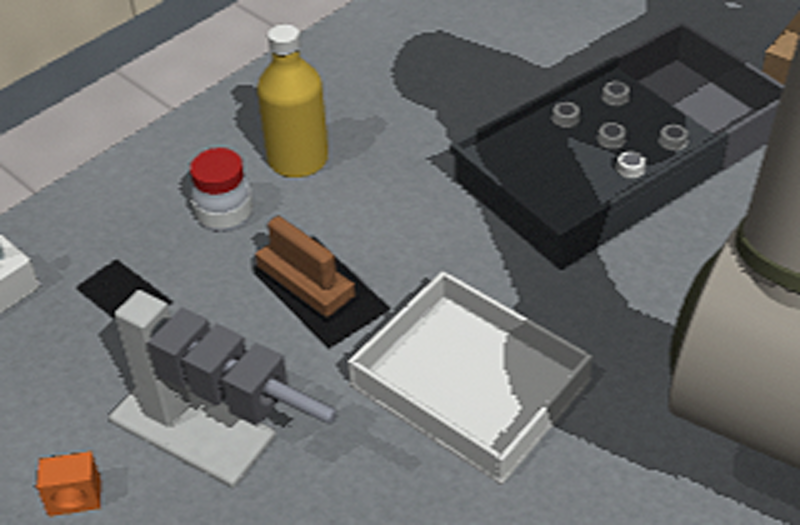

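```bash
python3 - <<'E'
from h import *
A=cam("scene");B=cam("side")
a=lambda u,v:(u/3+195,v/3+140)
b=lambda u,v:(u/2.5+100,v/2.5+145)
print("tip",tri(A,a(612,256),B,b(333,413)), at(A,a(612,256),120),at(B,b(333,413),120))
print("post",tri(A,a(541,366),B,b(141,308)))
for p in [(445,188),(551,238),(470,325),(357,266)]: print("trayA",at(A,a(*p),35))
for p in [(445,275),(591,359),(501,458),(351,365)]: print("trayB",at(B,b(*p),35))
for p in [(284,387),(424,367),(335,427)]: print("matA",at(A,a(*p),4))
for p in [(330,345),(388,308)]: print("matB",at(B,b(*p),4))
for p in [(379,318),(384,327),(335,365),(325,357)]: print("ribA",at(A,a(*p),68))
for p in [(268,222),(278,217),(335,260),(326,267)]: print("ribB",at(B,b(*p),68))
for p in [(327,416),(307,400),(400,356)]: print("footA",at(A,a(*p),28))
for p in [(326,303),(354,285),(256,256)]: print("footB",at(B,b(*p),28))
for p in [(190,115),(228,140),(187,150),(125,143),(154,176)]: print("capA",at(A,a(*p),50))
for p in [(616,91),(567,112),(612,133),(674,135),(632,162)]: print("capB",at(B,b(*p),50))
for p in [(24,98),(140,47),(323,187),(204,268)]: print("boardA",at(A,a(*p),52))
for p in [(455,150),(560,240),(682,27),(783,92)]: print("boardB",at(B,b(*p),52))
for p in [(76,152),(200,88)]: print("edgeA",at(A,a(*p),52))
for p in [(570,295),(610,287),(540,325),(583,318),(527,345),(600,300)]: print("insA",at(A,a(*p),134))
for p in [(280,350),(240,332),(205,315)]: print("insB",at(B,b(*p),134))
E
```

```text
tip (array([461.3, 256.2, 123.3]), 4.4) [458.8 257.1] [463.7 252.3]
post (array([631.2, 292.1, 139. ]), 1.2)
trayA [395.3  33.5]
trayA [387.7 158.4]
trayA [540.9 169.2]
trayA [548.1  39.6]
trayB [545.7  42.4]
trayB [391.5  31.2]
trayB [384.9 155.3]
trayB [536.4 169.4]
matA [693.6  72. ]
matA [587.6 153.4]
matA [699.7 137.8]
matB [584.6 150.3]
matB [576.3  85.7]
ribA [617.3 119. ]
ribA [623.3 129.4]
ribA [688.8 126.1]
ribA [687.3 113.4]
ribB [686.8 122.9]
ribB [684.8 112.6]
ribB [608.4 115.2]
ribB [608.2 126.1]
footA [711.1 137. ]
footA [708.5 111.7]
footA [610.4 140.8]
footB [606.  132.3]
footB [602.6 100.9]
footB [695.  135.8]
capA [ 494.7 -235.3]
capA [ 499.5 -175.2]
capA [ 540.6 -195.9]
capA [ 575.6 -252.9]
capA [ 594.1 -191.6]
capB [ 576.2 -253.8]
capB [ 593.2 -193.8]
capB [ 540.1 -197.9]
capB [ 492.7 -236. ]
capB [ 500.4 -176.2]
boardA [ 595.  -389.8]
boardA [ 441.9 -364.3]
boardA [494.  -49.2]
boardA [662.3 -57.1]
boardB [637.9 -74.2]
boardB [486.5 -46.5]
boardB [ 586.8 -389.1]
boardB [ 446.4 -363.5]
edgeA [ 622.  -278.3]
edgeA [ 453.7 -259.1]
insA [540.3 262.8]
insA [508.8 283.3]
insA [588.  263.7]
insA [556.8 286.3]
insA [614.8 268.6]
insA [528.5 285.4]
insB [525.6 245.7]
insB [560.8 254.2]
insB [593.5 261. ]
```

Plan, with 3 inserts and 5 caps present. The stand's post is at (631,292) and its tip at (461,255), so yaw is about 0.214; the length comes out at 174 mm, which matches. The tray is at (466,100) with yaw about 0.05, the large mat at (639,112) with yaw about -0.12, and the board centre at (550,-174) with yaw about -0.17. I'll start with the inserts and hover over the bar.

```bash
cat >> h.py <<'E'
def go(x,y,z,psi):
    s=ctrl.sense(); w,a,b,c=s["ee_rot"]; p0=np.arctan2(2*(a*b+w*c),1-2*(b*b+c*c)); p=s["eef_pos"]
    d=np.array([x,y,z])-p; C,S=np.cos(psi),np.sin(psi)
    tz=np.array([2*(a*c+w*b),2*(b*c-w*a),1-2*(a*a+b*b)])
    print("psi %.3f zaxis %s turn-first %.2f units; then tool shift %.1f %.1f %.1f"%(p0,tz.round(3),-(psi-p0)/np.radians(6),d[0]*C+d[1]*S,d[0]*S-d[1]*C,-d[2]))
E
python3 -m inch '0 0 0 0 0 1.08; 0 0 0 0 0 1.08; 22 -33 0 0 0 0; 22 -33 0 0 0 0; 22 -33 0 0 0 0; 22 -33 0 0 0 0; 22 -33 0 0 0 0; 22 -33 0 0 0 0; 22 -33 0 0 0 0; 22 -33 0 0 0 0' 1 40
python3 -m inch '22 -33 0 0 0 0; 22 -33 0 0 0 0; 22 -33 0 0 0 0; 22 -33 0 0 0 0; 22 -33 0 0 0 0; 22 -33 0 0 0 0; 22 -33 0 0 0 0; 22 -33 0 0 0 0; 22 -33 0 0 0 0; 22 -33 0 0 0 0'
python3 -m inch '22 -33 0 0 0 0; 20 -30 0 0 0 0; 0 0 0 0 0 0; 0 0 0 0 0 0; 0 0 0 0 0 0; 0 0 0 0 0 0; 0 0 0 0 0 0; 0 0 0 0 0 0; 0 0 0 0 0 0; 0 0 0 0 0 0'
python3 - <<'E'
from h import *
go(525,269,200,0.214)
c=cam("wrist"); cv2.imwrite("pics/w1.png",c["image"][:,:,::-1]); print(c["intrinsics"],c["rvec"],c["tvec"]); print(ray(c,(280,210)))
E
```

```text
time_s: 1.13
eef_pos: [339.7, -177.9, 231.4]
ee_rot: [0.0, 0.994, 0.106, 0.0]
force: [0.4, -0.7, 0.3]
grip_width: 1.001
grip_force: 0.0
time_s: 1.97
eef_pos: [484.8, 191.6, 231.3]
ee_rot: [0.0, 0.994, 0.107, 0.0]
force: [1.6, -1.0, -0.2]
grip_width: 0.999
grip_force: 0.0
time_s: 2.8
eef_pos: [512.3, 259.5, 231.5]
ee_rot: [-0.0, 0.994, 0.106, 0.0]
force: [0.7, -0.2, 0.6]
grip_width: 0.999
grip_force: 0.0
psi 0.213 zaxis [ 0.  0. -1.] turn-first -0.01 units; then tool shift 14.4 -6.6 31.5
[[325.1922621    0.         277.11648969]
 [  0.         325.1922621  212.34614522]
 [  0.           0.           1.        ]] [-2.23080149  1.79913339  0.30296738] [146.24626945 481.53171051 563.77427866]
(array([594.22710039, 278.56977618, 374.69351449]), array([-0.31181749, -0.07695886, -0.94708915]))
```

View pics/w1.png

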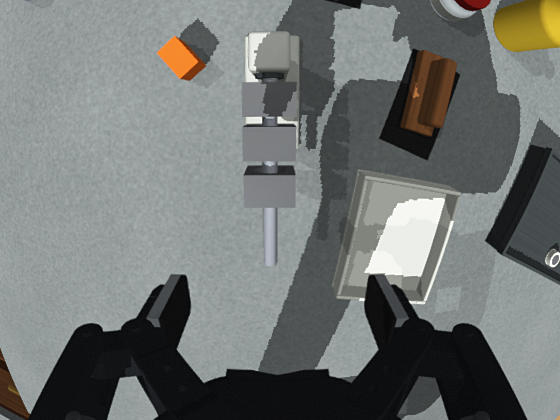

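The wrist view shows the bar tip at (270,265). The insert top faces are centred near (270,192), (270,143) and (270,100), and the block is at (433,92) on the larger mat.

```bash
python3 - <<'E'
from h import *
c=cam("wrist"); f=lambda u,v,z:at(c,(u,v),z,True)
print("tip",f(270,265,120))
for v in [(178,207),(127,160),(84,116)]: print([f(270,k,134) for k in v], f(245,sum(v)/2,134),f(296,sum(v)/2,134))
print("tray",[f(*p,35) for p in [(360,171),(459,193),(425,302),(334,298)]])
print("rib",[f(*p,68) for p in [(427,51),(457,58),(445,127),(420,120)]])
print("foot",[f(*p,28) for p in [(419,50),(402,130),(435,137)]])
print("mat",[f(*p,4) for p in [(415,48),(381,139),(428,159)]])
print("jar",f(463,8,65),"bottle",f(500,30,50), "bar mid", f(270,240,126))
E
```

```text
tip [458.2 255.6]
[array([538.4, 272. ]), array([515.7, 267.3])] [523.2 288.5] [531.5 250.2]
[array([576.3, 280.1]), array([552. , 274.9])] [560.4 295.7] [568.3 258.7]
[array([607.4, 286.7]), array([584.2, 281.8])] [592.2 302.1] [599.9 265.8]
tray [array([544.6, 175.6]), array([550. ,  43.6]), array([395. ,  28.3]), array([382.3, 159.1])]
rib [array([685.7, 147.5]), array([691.5, 112.4]), array([616.8, 107.9]), array([615.1, 138. ])]
foot [array([695.2, 140.2]), array([600.6, 138.1]), array([604.7,  95.2])]
mat [array([702.8, 136.2]), array([583.5, 151.4]), array([576.4,  83.6])]
jar [751.1 114. ] bottle [755.5  51.1] bar mid [484.7 260.9]
```

```bash
python3 -m inch '16 -7 0 0 0 0; 0 0 25 0 0 0; 0 0 25 0 0 0; 0 0 25 0 0 0; 0 0 20 0 0 0; 0 0 20 0 0 0; 0 0 15 0 0 0; 0 0 5 0 0 0; 0 0 0 0 0 0; 0 0 0 0 0 0' 0.8 40 | head -2
python3 -m inch '0 0 0 0 0 0; 0 0 0 0 0 0; 0 0 0 0 0 0; 0 0 0 0 0 0; 0 0 0 0 0 0; 0 0 0 0 0 0; 0 0 0 0 0 0; 0 0 0 0 0 0; 0 0 0 0 0 0; 0 0 0 0 0 0' 0 40
python3 -c "
from h import *
c=cam('wrist'); cv2.imwrite('pics/w2.png',c['image'][:,:,::-1])"
```

```text
time_s: 3.73
eef_pos: [526.8, 270.2, 97.1]
time_s: 4.57
eef_pos: [526.9, 270.3, 97.3]
ee_rot: [-0.0, 0.994, 0.107, 0.001]
force: [-1.4, -0.5, 5.9]
grip_width: 0.457
grip_force: 42.2
```

View pics/w2.png

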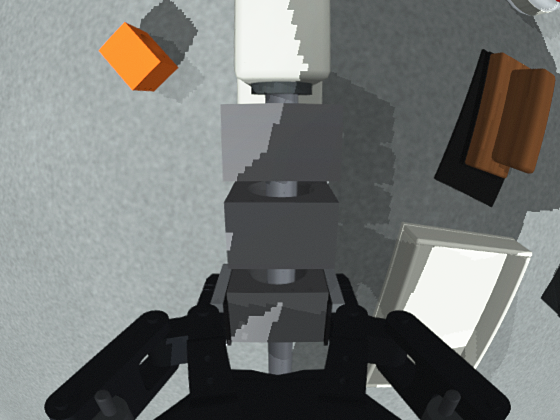

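The insert is gripped (39 mm wide). I'll lift it 6 mm to free the bore, then slide it off.

```bash
python3 -m inch '0 0 -3 0 0 0; 0 0 -4 0 0 0; -8 0 0 0 0 0; -15 0 0 0 0 0; -15 0 0 0 0 0; -15 0 0 0 0 0; -15 0 0 0 0 0; -15 0 0 0 0 0; -15 0 0 0 0 0; -12 0 0 0 0 0'
python3 -c "
from h import *
go(426,98,104,0.1)"
```

```text
time_s: 5.45
eef_pos: [417.9, 246.6, 103.5]
ee_rot: [0.0, 0.994, 0.107, -0.0]
force: [0.3, -0.6, 0.3]
grip_width: 0.461
grip_force: 41.6
psi 0.214 zaxis [-0. -0. -1.] turn-first 1.09 units; then tool shift -6.8 148.6 -0.5
```

```bash
python3 -m inch '0 0 0 0 0 1.1; -2 25 0 0 0 0; -2 35 0 0 0 0; -2 35 0 0 0 0; -1 35 0 0 0 0; 0 18 15 0 0 0; 0 0 25 0 0 0; 0 0 25 0 0 0; 0 0 20 0 0 0; 0 0 8 0 0 0'
python3 -m inch '0 0 0 0 0 0; 0 0 0 0 0 0; 0 0 0 0 0 0; 0 0 0 0 0 0; 0 0 0 0 0 0; 0 0 -20 0 0 0; 0 0 -30 0 0 0; 0 0 -40 0 0 0; 0 0 -40 0 0 0; 0 0 0 0 0 0' 0.7 40
python3 - <<'E'
from h import *
c=cam("wrist"); cv2.imwrite("pics/w3.png",c["image"][:,:,::-1]); go(564,277.3,97,.212)
E
```

```text
time_s: 6.28
eef_pos: [425.3, 98.7, 8.5]
ee_rot: [-0.0, 0.999, 0.049, -0.002]
force: [-15.1, 12.9, 56.9]
grip_width: 0.462
grip_force: 49.3
time_s: 7.12
eef_pos: [429.6, 98.9, 147.2]
ee_rot: [0.001, 0.999, 0.049, 0.006]
force: [0.5, -0.6, 1.2]
grip_width: 0.703
grip_force: 0.0
psi 0.099 zaxis [ 0.008 -0.    -1.   ] turn-first -1.08 units; then tool shift 170.2 -145.9 47.0
```

View pics/w3.png

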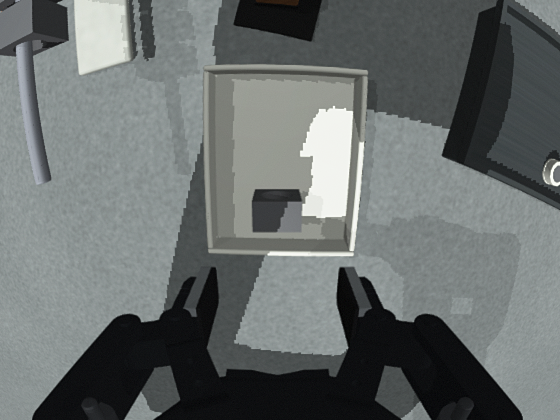

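The insert lies in the tray at (277,212). Contact came a little early, so the next one stops 4 mm higher. On to insert 2.

```bash
python3 -m inch '0 0 -20 0 0 -1.08; 29 -25 0 0 0 0; 29 -25 0 0 0 0; 29 -25 0 0 0 0; 29 -25 0 0 0 0; 29 -25 0 0 0 0; 25 -21 0 0 0 0; 0 0 0 0 0 0; 0 0 0 0 0 0; 0 0 0 0 0 0' 0.8 40 | head -2
python3 - <<'E'
from h import *
go(564,277.3,97,.212)
c=cam("wrist"); cv2.imwrite("pics/w4.png",c["image"][:,:,::-1])
im=c["image"]
g=cv2.cvtColor(im,cv2.COLOR_RGB2GRAY); print(g[60:340:4,250].tolist()); print(g[60:340:4,290].tolist())
E
```

```text
time_s: 8.0
eef_pos: [561.4, 276.8, 159.4]
psi 0.212 zaxis [-0.002 -0.001 -1.   ] turn-first -0.00 units; then tool shift 2.7 0.0 62.4
[174, 175, 180, 96, 241, 244, 243, 242, 243, 244, 241, 115, 120, 117, 116, 115, 114, 116, 115, 114, 113, 113, 110, 106, 232, 46, 51, 50, 77, 74, 75, 76, 73, 72, 73, 74, 73, 71, 69, 101, 50, 51, 54, 153, 155, 154, 157, 157, 153, 144, 144, 146, 146, 177, 172, 166, 170, 165, 171, 180, 168, 166, 169, 173, 176, 166, 169, 164, 169, 171]
[92, 90, 93, 91, 155, 153, 150, 151, 150, 150, 136, 155, 157, 156, 157, 157, 157, 157, 155, 153, 151, 150, 149, 147, 109, 58, 45, 46, 142, 140, 141, 142, 143, 145, 144, 143, 142, 143, 144, 139, 41, 47, 53, 145, 146, 148, 146, 147, 146, 149, 149, 148, 138, 178, 171, 179, 169, 172, 177, 179, 171, 167, 163, 163, 167, 171, 174, 176, 108, 89]
```

View pics/w4.png

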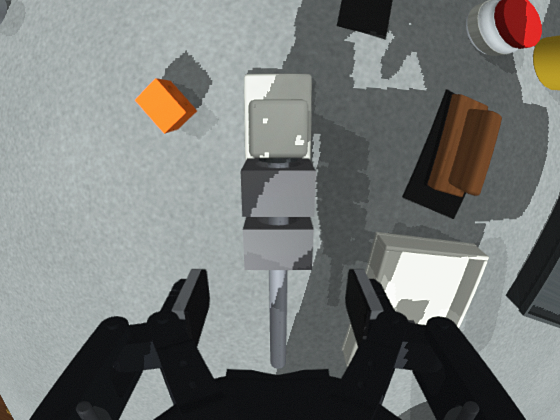

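Insert 2's top face spans rows 231–268, insert 3's rows 171–216, both at columns 243–315.

```bash
python3 - <<'E'
from h import *
c=cam("wrist"); f=lambda u,v,z:at(c,(u,v),z,True)
for v in [(234,269),(170,217)]: print([f(279,k,134) for k in v])
print("rib",[f(*p,68) for p in [(472,106),(501,115),(479,196),(450,186)]]); print("foot",[f(*p,28) for p in [(455,92),(427,183)]])
m=f(279,251.5,134); go(m[0],m[1],97,.212)
E
```

```text
[array([573.6, 279.2]), array([551.5, 274.4])]
[array([609.4, 287. ]), array([583.6, 281.4])]
rib [array([684.7, 144.1]), array([687.9, 112. ]), array([614.8, 110.5]), array([615.8, 143.8])]
foot [array([698. , 140.5]), array([607.8, 144.1])]
psi 0.211 zaxis [-0.001 -0.    -1.   ] turn-first -0.01 units; then tool shift 1.4 -0.2 63.3
```

```bash
python3 -m inch '1 0 0 0 0 0; 0 0 20 0 0 0; 0 0 20 0 0 0; 0 0 15 0 0 0; 0 0 8 0 0 0; 0 0 0 0 0 0; 0 0 0 0 0 0; 0 0 0 0 0 0; 0 0 0 0 0 0; 0 0 0 0 0 0' | head -2
python3 -m inch '0 0 0 0 0 0; 0 0 0 0 0 0; 0 0 0 0 0 0; 0 0 0 0 0 0; 0 0 0 0 0 0; 0 0 0 0 0 0; 0 0 0 0 0 0; 0 0 0 0 0 0; 0 0 0 0 0 0; 0 0 -3 0 0 0' 0 40
python3 -m inch '0 0 -4 0 0 0; -8 0 0 0 0 0; -15 0 0 0 0 0; -20 0 0 0 0 0; -20 0 0 0 0 0; -20 0 0 0 0 0; -20 0 0 0 0 0; -20 0 0 0 0 0; -18 0 0 0 0 0; -10 0 0 0 0 0'
python3 - <<'E'
from h import *
go(468,101,104,.1)
E
```

```text
time_s: 8.93
eef_pos: [563.4, 277.5, 98.2]
time_s: 9.77
eef_pos: [562.8, 277.3, 99.7]
ee_rot: [0.0, 0.994, 0.106, -0.001]
force: [0.2, -0.8, -0.3]
grip_width: 0.465
grip_force: 42.0
time_s: 10.6
eef_pos: [413.6, 245.4, 104.3]
ee_rot: [0.0, 0.994, 0.106, -0.001]
force: [0.2, -0.2, -0.0]
grip_width: 0.46
grip_force: 42.0
psi 0.212 zaxis [-0.001 -0.    -1.   ] turn-first 1.07 units; then tool shift 39.7 149.1 0.3
```

```bash
python3 -m inch '0 0 0 0 0 1.08; 8 25 0 0 0 0; 8 35 0 0 0 0; 8 35 0 0 0 0; 8 35 0 0 0 0; 8 19 15 0 0 0; 0 0 25 0 0 0; 0 0 25 0 0 0; 0 0 20 0 0 0; 0 0 6 0 0 0'
python3 -m inch '0 0 0 0 0 0; 0 0 0 0 0 0; 0 0 0 0 0 0; 0 0 0 0 0 0; 0 0 0 0 0 0; 0 0 -20 0 0 0; 0 0 -30 0 0 0; 0 0 -40 0 0 0; 0 0 -40 0 0 0; 0 0 -20 0 0 0' 0.7 40
python3 -c "
from h import *
go(596.3,284.2,165,.212)"
```

```text
time_s: 11.43
eef_pos: [468.4, 101.2, 10.9]
ee_rot: [-0.0, 0.999, 0.049, -0.002]
force: [-0.2, 1.0, -1.1]
grip_width: 0.462
grip_force: 42.0
time_s: 12.27
eef_pos: [471.1, 101.5, 168.3]
ee_rot: [0.0, 0.999, 0.049, 0.003]
force: [0.6, -0.5, -0.1]
grip_width: 0.697
grip_force: 0.0
psi 0.099 zaxis [ 0.007 -0.    -1.   ] turn-first -1.08 units; then tool shift 160.8 -152.3 3.3
```

```bash
python3 -m inch '0 0 0 0 0 -1.08; 27 -26 0 0 0 0; 27 -26 0 0 0 0; 27 -26 0 0 0 0; 27 -26 0 0 0 0; 27 -26 0 0 0 0; 26 -22 0 0 0 0; 0 0 0 0 0 0; 0 0 0 0 0 0; 0 0 0 0 0 0' 0.8 40 | head -2
python3 - <<'E'
from h import *
go(596.5,284.2,98,.212)
c=cam("wrist"); crop(c["image"],180,150,380,310,4,"pics/w5.png")
E
```

```text
time_s: 13.1
eef_pos: [594.9, 283.4, 163.4]
psi 0.212 zaxis [-0. -0. -1.] turn-first -0.00 units; then tool shift 1.7 -0.5 65.4
```

View pics/w5.png

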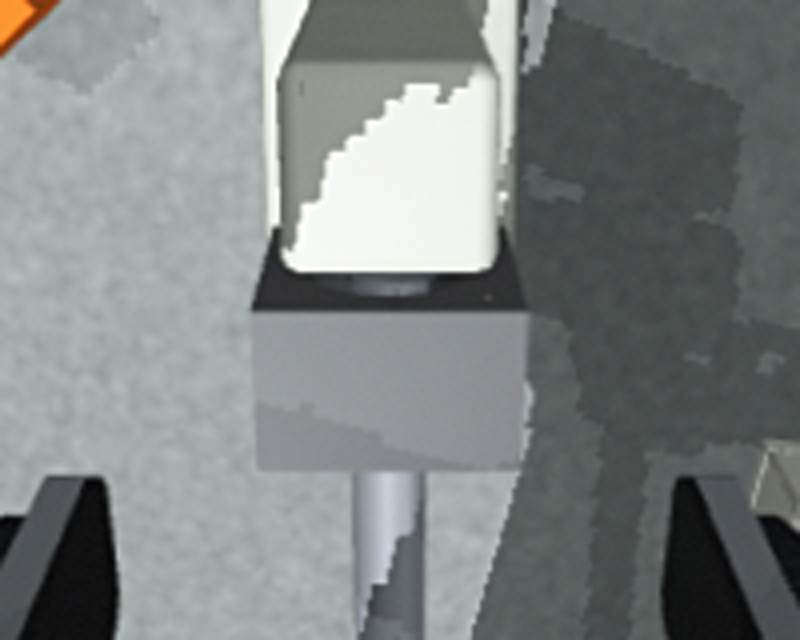

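The last insert (top face at rows 228–267) sits as expected, so I'll grasp it and slide it off.

```bash
python3 -m inch '1 0 0 0 0 0; 0 0 20 0 0 0; 0 0 20 0 0 0; 0 0 16 0 0 0; 0 0 9 0 0 0; 0 0 0 0 0 0; 0 0 0 0 0 0; 0 0 0 0 0 0; 0 0 0 0 0 0; 0 0 0 0 0 0' | head -2
python3 -m inch '0 0 0 0 0 0; 0 0 0 0 0 0; 0 0 0 0 0 0; 0 0 0 0 0 0; 0 0 0 0 0 0; 0 0 0 0 0 0; 0 0 0 0 0 0; 0 0 0 0 0 0; 0 0 0 0 0 0; 0 0 -3 0 0 0' 0 40
python3 -m inch '0 0 -4 0 0 0; -8 0 0 0 0 0; -15 0 0 0 0 0; -25 0 0 0 0 0; -28 0 0 0 0 0; -28 0 0 0 0 0; -28 0 0 0 0 0; -25 0 0 0 0 0; -20 0 0 0 0 0; -8 0 0 0 0 0'
python3 - <<'E'
from h import *
go(510,105,104,.1)
E
```

```text
time_s: 13.98
eef_pos: [596.7, 284.1, 99.3]
time_s: 14.82
eef_pos: [596.0, 283.9, 100.6]
ee_rot: [0.0, 0.994, 0.106, -0.001]
force: [-0.1, 0.4, -0.8]
grip_width: 0.464
grip_force: 40.7
time_s: 15.65
eef_pos: [413.1, 244.8, 105.3]
ee_rot: [0.0, 0.994, 0.106, -0.001]
force: [0.9, -0.1, -0.7]
grip_width: 0.465
grip_force: 40.7
psi 0.212 zaxis [-0.002 -0.    -1.   ] turn-first 1.07 units; then tool shift 82.4 148.8 1.3
```

```bash
python3 -m inch '0 15 0 0 0 1.08; 0 35 0 0 0 0; 20 32 0 0 0 0; 20 32 0 0 0 0; 22 24 0 0 0 0; 20 10 16 0 0 0; 0 0 25 0 0 0; 0 0 25 0 0 0; 0 0 20 0 0 0; 0 0 6 0 0 0'
python3 -m inch '0 0 0 0 0 0; 0 0 0 0 0 0; 0 0 0 0 0 0; 0 0 0 0 0 0; 0 0 0 0 0 0; 0 0 -20 0 0 0; 0 0 -30 0 0 0; 0 0 -40 0 0 0; 0 0 -40 0 0 0; 0 0 -40 0 0 0' 0.7 40
python3 -c "
from h import *
go(610,118,200,0)"
```

```text
time_s: 16.48
eef_pos: [512.2, 106.0, 10.4]
ee_rot: [-0.0, 0.999, 0.049, -0.002]
force: [-1.0, 0.4, -1.0]
grip_width: 0.465
grip_force: 40.6
time_s: 17.32
eef_pos: [512.9, 106.3, 185.8]
ee_rot: [0.0, 0.999, 0.049, 0.0]
force: [0.4, 0.0, -0.2]
grip_width: 0.699
grip_force: 0.0
psi 0.098 zaxis [ 0.001  0.    -1.   ] turn-first 0.94 units; then tool shift 97.1 -11.7 -14.2
```

Now I'll hover over the block and look from there.

```bash
python3 -m inch '0 0 0 0 0 0.94; 25 -3 -4 0 0 0; 25 -3 -4 0 0 0; 25 -3 -4 0 0 0; 22 -3 -3 0 0 0; 0 0 0 0 0 0; 0 0 0 0 0 0; 0 0 0 0 0 0; 0 0 0 0 0 0; 0 0 0 0 0 0' 0.7 40 | head -2
python3 - <<'E'
from h import *
c=cam("wrist"); cv2.imwrite("pics/w6.png",c["image"][:,:,::-1]); go(650,119,36,0)
E
```

```text
time_s: 18.15
eef_pos: [609.7, 118.2, 198.7]
psi -0.000 zaxis [ 0.  0. -1.] turn-first -0.00 units; then tool shift 40.2 -0.8 162.6
```

View pics/w6.png

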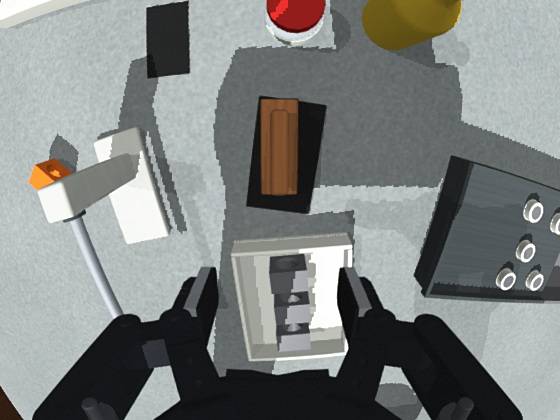

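All three inserts stand in the tray at (290,300). The block's foot spans (261,97)–(299,194) and its rib columns 274–291, on the larger mat (248–326, 96–213). The smaller mat at (168,40) is the wrong one.

```bash
python3 - <<'E'
from h import *
c=cam("wrist"); f=lambda u,v,z:at(c,(u,v),z,True)
print("foot",[f(*p,28) for p in [(260,97),(299,99),(298,194),(261,194)]])
print("rib",[f(*p,68) for p in [(272,110),(292,110),(291,192),(272,192)]])
print("mat",[f(*p,4) for p in [(326,105),(308,213),(247,205)]])
print("caps",[f(*p,53) for p in [(533,211),(526,252),(506,280),(535,281)]])
print("board",[f(*p,52) for p in [(452,157),(416,276)]],f(424,296,52), "jar",f(295,8,65),"bottle",f(411,40,10))
E
```

```text
foot [array([700.2, 135.5]), array([698.4,  98.6]), array([604.2,  98.3]), array([604.2, 135.4])]
rib [array([688.4, 123.5]), array([688.4, 107. ]), array([617.4, 107.1]), array([617.4, 123.7])]
mat [array([693.2,  69.1]), array([575.6,  85.1]), array([584.9, 152.2])]
caps [array([ 595.2, -186.9]), array([ 540.8, -193.3]), array([ 502.7, -171.1]), array([ 494.7, -231.6])]
board [array([651.3, -54.3]), array([518.9, -33.6])] [491.1 -50. ] jar [777.8 104.4] bottle [770.  -21.2]
```

```bash
python3 -m inch '21 1 0 0 0 0; 21 1 0 0 0 0; 0 0 30 0 0 0; 0 0 30 0 0 0; 0 0 30 0 0 0; 0 0 30 0 0 0; 0 0 25 0 0 0; 0 0 15 0 0 0; 0 0 3 0 0 0; 0 0 0 0 0 0' 0.7 40 
python3 -m inch '0 0 0 0 0 0; 0 0 0 0 0 0; 0 0 0 0 0 0; 0 0 0 0 0 0; 0 0 0 0 0 0; 0 0 0 0 0 0; 0 0 0 0 0 0; 0 0 0 0 0 0; 0 0 0 0 0 0; 0 0 0 0 0 0' 0 90
python3 -m inch '0 0 -5 0 0 0; 0 0 -10 0 0 0; 0 0 -15 0 0 0; 0 0 -20 0 0 0; 0 0 -20 0 0 0; 0 0 -20 0 0 0; 0 0 -20 0 0 0; 0 0 0 0 0 0; 0 0 0 0 0 0; 0 0 0 0 0 0'
python3 -c "
from h import *
go(567,-70,150,-.17)"
```

```text
time_s: 19.08
eef_pos: [651.9, 116.2, 34.8]
ee_rot: [-0.0, 1.0, -0.0, -0.001]
force: [-0.6, 0.2, 0.2]
grip_width: 0.698
grip_force: 0.0
time_s: 19.92
eef_pos: [652.9, 116.3, 36.6]
ee_rot: [-0.0, 1.0, 0.0, 0.001]
force: [-0.8, 0.7, 5.6]
grip_width: 0.174
grip_force: 88.7
time_s: 20.75
eef_pos: [651.7, 116.2, 143.9]
ee_rot: [0.0, 1.0, -0.0, -0.001]
force: [-0.2, -0.4, -2.0]
grip_width: 0.172
grip_force: 87.8
psi -0.000 zaxis [-0.002 -0.    -1.   ] turn-first 1.62 units; then tool shift -51.9 197.8 -6.1
```

The block is held. I'll move next to the board and look there.

```bash
python3 -m inch '0 0 -10 0 0 0.81; 0 0 -10 0 0 0.81; -14 30 -5 0 0 0; -14 30 -5 0 0 0; -14 30 -5 0 0 0; -14 30 -5 0 0 0; -14 30 -5 0 0 0; -12 32 -5 0 0 0; 0 0 0 0 0 0; 0 0 0 0 0 0' | head -2
python3 - <<'E'
from h import *
c=cam("wrist"); cv2.imwrite("pics/w7.png",c["image"][:,:,::-1]); go(540,-50,190,-.17)
E
```

```text
time_s: 21.58
eef_pos: [539.9, -50.4, 194.5]
psi -0.171 zaxis [-0.002  0.001 -1.   ] turn-first -0.01 units; then tool shift -0.2 0.6 4.3
```

View pics/w7.png

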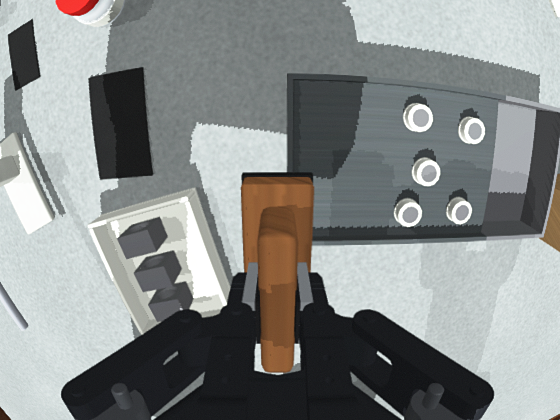

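Board, looking from +y: rim corner (289,74), near rim along (315,243)–(545,237), drop edge (503,105)–(485,220). The five caps are at (418,117), (471,130), (427,172), (408,212) and (459,210), with the catch box to their right.

```bash
python3 - <<'E'
from h import *
c=cam("wrist"); f=lambda u,v,z:at(c,(u,v),z,True)
print("rim far",[f(*p,52) for p in [(289,74),(367,79),(506,97)]])
print("rim near",[f(*p,52) for p in [(318,243),(400,243),(440,242),(545,237)]])
print("edge",[f(*p,40) for p in [(503,110),(485,220)]])
C=np.array([f(*p,53) for p in [(418,115),(471,128),(427,170),(408,210),(459,208)]]); print("caps",C.tolist())
E
```

```text
rim far [array([646.8, -77. ]), array([ 633.7, -144.4]), array([ 608.6, -298. ])]
rim near [array([487.3, -79.5]), array([ 471.5, -163.1]), array([ 463.2, -209.7]), array([ 435. , -374.3])]
edge [array([ 594. , -302.1]), array([ 471.8, -276.5])]
caps [[596.7, -189.1], [579.4, -247.8], [543.4, -194.5], [506.1, -172.3], [498.3, -231.5]]
```

Board centre is (549,-178), yaw -0.173, inner width 150. The first lane runs at local x = -22. I'll lower behind the caps, keep the block bottom about 2 mm above the board, then sweep.

```bash
python3 -m inch '4 23 0 0 0 0; 4 23 0 0 0 0; 1 23 0 0 0 0; 0 0 25 0 0 0; 0 0 25 0 0 0; 0 0 25 0 0 0; 0 0 20 0 0 0; 0 0 15 0 0 0; 0 0 5 0 0 0; 0 0 0 0 0 0'
python3 - <<'E'
from h import *
go(537,-120,75,-.173)
c=cam("wrist"); cv2.imwrite("pics/w8.png",c["image"][:,:,::-1])
E
```

```text
time_s: 22.52
eef_pos: [537.6, -117.7, 78.7]
ee_rot: [-0.001, 0.996, -0.084, -0.002]
force: [0.5, -0.1, -1.6]
grip_width: 0.176
grip_force: 88.4
psi -0.168 zaxis [-0.003  0.001 -1.   ] turn-first 0.04 units; then tool shift -0.2 2.3 3.7
```

View pics/w8.png

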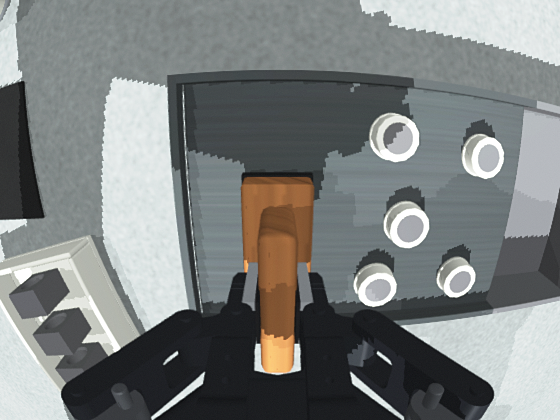

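The block is inside the board with all the caps ahead (right) of it. Sweeping now.

```bash
python3 -m inch '0 0 3 0 0 0; 0 9 0 0 0 0; 0 9 0 0 0 0; 0 9 0 0 0 0; 0 9 0 0 0 0; 0 9 0 0 0 0; 0 9 0 0 0 0; 0 9 0 0 0 0; 0 9 0 0 0 0; 0 9 0 0 0 0'
python3 -m inch '0 9 0 0 0 0; 0 9 0 0 0 0; 0 9 0 0 0 0; 0 9 0 0 0 0; 0 9 0 0 0 0; 0 9 0 0 0 0; 0 9 0 0 0 0; 0 9 0 0 0 0; 0 9 0 0 0 0; 0 6 0 0 0 0'
python3 - <<'E'
from h import *
c=cam("wrist"); cv2.imwrite("pics/w9.png",c["image"][:,:,::-1])
E
```

```text
time_s: 23.4
eef_pos: [524.1, -199.6, 77.3]
ee_rot: [-0.0, 0.996, -0.085, -0.0]
force: [-0.3, 0.9, -1.5]
grip_width: 0.172
grip_force: 88.5
time_s: 24.23
eef_pos: [509.3, -285.6, 77.3]
ee_rot: [0.0, 0.996, -0.085, 0.0]
force: [0.4, 0.2, -1.4]
grip_width: 0.173
grip_force: 88.5
```

View pics/w9.png

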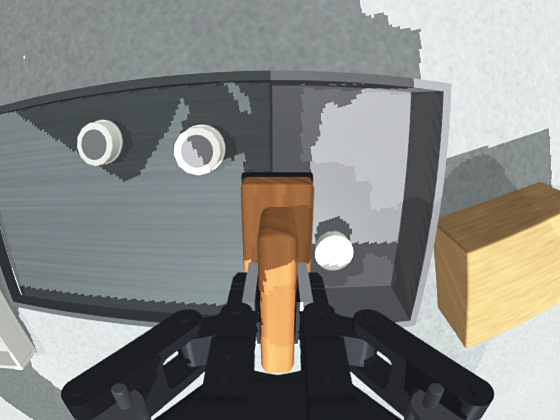

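Three caps have been swept off (one visible in the box at (333,250)), and two are left in the far lane at (99,142) and (199,150). Raise, go back, sweep lane 2.

```bash
python3 -m inch '0 0 -20 0 0 0; 0 0 -25 0 0 0; 8 -34 0 0 0 0; 9 -34 0 0 0 0; 9 -34 0 0 0 0; 9 -34 0 0 0 0; 9 -34 0 0 0 0; 0 0 0 0 0 0; 0 0 0 0 0 0; 0 0 0 0 0 0' | head -2
python3 - <<'E'
from h import *
go(549+21.7+10,-178-3.8+57,75.5,-.173)
c=cam("wrist"); f=lambda u,v,z:at(c,(u,v),z,True)
im=c["image"]; m=((im.min(2)>200)*255).astype(np.uint8); m[:,:330]=0
n,l,s,ce=cv2.connectedComponentsWithStats(m)
for i in range(1,n):
    if 100<s[i][4]<4000: print(s[i],f(*ce[i],53))
E
```

```text
time_s: 25.12
eef_pos: [581.5, -124.6, 122.2]
psi -0.169 zaxis [-0. -0. -1.] turn-first 0.03 units; then tool shift -0.8 0.4 46.7
[350 177  39  36 572] [ 594.  -191.1]
[427 189  34  32 430] [ 576.2 -250.8]
[468 232  15  22 217] [ 537.9 -282.7]
[470 255  25  34 427] [ 510.3 -293.9]
[351 373  52  46 271] [ 381.2 -187.3]
```

```bash
python3 -m inch '0 0 15 0 0 0; 0 0 15 0 0 0; 0 0 12 0 0 0; 0 0 4 0 0 0; 0 0 0 0 0 0; 0 0 0 0 0 0; 0 9 0 0 0 0; 0 9 0 0 0 0; 0 9 0 0 0 0; 0 9 0 0 0 0' | head -2
python3 -m inch '0 9 0 0 0 0; 0 9 0 0 0 0; 0 9 0 0 0 0; 0 9 0 0 0 0; 0 9 0 0 0 0; 0 9 0 0 0 0; 0 9 0 0 0 0; 0 9 0 0 0 0; 0 9 0 0 0 0; 0 9 0 0 0 0'
python3 -m inch '0 9 0 0 0 0; 0 9 0 0 0 0; 0 9 0 0 0 0; 0 9 0 0 0 0; 0 6 0 0 0 0; 0 0 -20 0 0 0; 0 -25 -25 0 0 0; 0 -35 -35 0 0 0; 0 -35 -35 0 0 0; 0 -35 0 0 0 0'
python3 - <<'E'
from h import *
c=cam("wrist"); cv2.imwrite("pics/w10.png",c["image"][:,:,::-1]); go(639,111,150,-.135)
E
```

```text
time_s: 26.0
eef_pos: [575.5, -161.2, 76.7]
time_s: 26.83
eef_pos: [560.2, -249.4, 76.3]
ee_rot: [0.0, 0.996, -0.085, -0.0]
force: [-0.0, 0.7, -1.0]
grip_width: 0.171
grip_force: 88.6
time_s: 27.67
eef_pos: [575.3, -173.4, 186.4]
ee_rot: [0.002, 0.996, -0.085, 0.005]
force: [1.5, -0.7, -0.8]
grip_width: 0.173
grip_force: 88.8
psi -0.166 zaxis [ 0.006 -0.    -1.   ] turn-first -0.30 units; then tool shift 25.7 -283.4 33.7
```

View pics/w10.png

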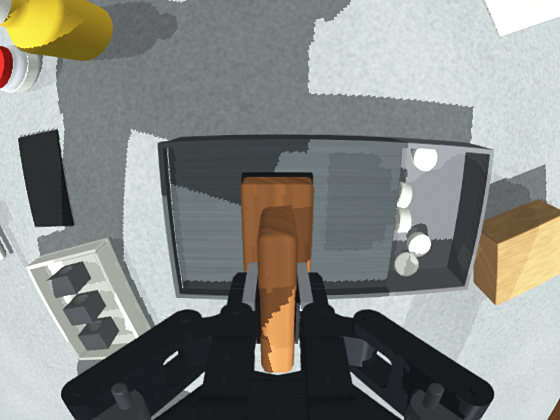

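All five caps are in the catch box at (425,158), (403,195), (402,220), (420,243) and (405,265), and the board is empty. Back to the larger mat.

```bash
python3 -m inch '0 0 0 0 0 -0.3; 3 -35 0 0 0 0; 3 -35 0 0 0 0; 3 -35 0 0 0 0; 3 -35 0 0 0 0; 3 -35 0 0 0 0; 3 -35 0 0 0 0; 4 -35 0 0 0 0; 3 -34 0 0 0 0; 0 0 0 0 0 0' | head -2
python3 - <<'E'
from h import *
go(640,111,38,-.135)
c=cam("wrist"); cv2.imwrite("pics/w11.png",c["image"][:,:,::-1])
f=lambda u,v,z:at(c,(u,v),z,True)
m=((c["image"].max(2)<45)*255).astype(np.uint8); m[330:]=0
n,l,s,ce=cv2.connectedComponentsWithStats(m)
for i in range(1,n):
    if s[i][4]>500: print(s[i],f(*ce[i],4))
E
```

```text
time_s: 28.55
eef_pos: [636.8, 105.7, 179.5]
psi -0.133 zaxis [-0.     0.002 -1.   ] turn-first 0.02 units; then tool shift 2.5 -5.7 141.5
[ 111   39   52   85 2829] [768.2 233.6]
[ 238  127   75  113 3573] [671.9 107.3]
[ 423  160  137  148 3077] [575.7 -92.5]
[ 151  273  110   57 2386] [489.3 197.1]
[ 294  273  110   57 2356] [470.8  58.5]
[440 289 120  17 520] [ 442.8 -180.2]
```

View pics/w11.png

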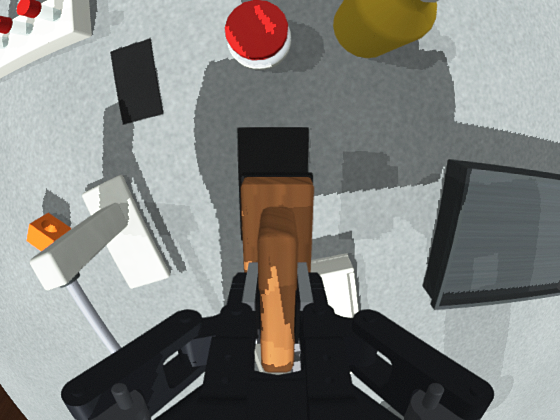

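The block hangs over the mat, aligned with it (mat far edge at row 128, columns 238–308). I'll lower and release.

```bash
python3 -m inch '2 -6 0 0 0 0; 0 0 30 0 0 0; 0 0 30 0 0 0; 0 0 30 0 0 0; 0 0 25 0 0 0; 0 0 15 0 0 0; 0 0 7 0 0 0; 0 0 4 0 0 0; 0 0 0 0 0 0; 0 0 0 0 0 0' 
python3 -m inch '0 0 0 0 0 0; 0 0 0 0 0 0; 0 0 0 0 0 0; 0 0 0 0 0 0; 0 0 0 0 0 0; 0 0 0 0 0 0; 0 0 -20 0 0 0; 0 0 -30 0 0 0; 0 0 -35 0 0 0; 0 0 -35 0 0 0' 0.6 40
python3 -m inch '-20 0 -20 0 0 0; -30 0 -10 0 0 0; -30 0 0 0 0 0; 0 0 0 0 0 0; 0 0 0 0 0 0; 0 0 0 0 0 0; 0 0 0 0 0 0; 0 0 0 0 0 0; 0 0 0 0 0 0; 0 0 0 0 0 0'
python3 - <<'E'
from h import *
c=cam("wrist"); cv2.imwrite("pics/w12.png",c["image"][:,:,::-1])
E
```

```text
time_s: 29.43
eef_pos: [640.1, 105.5, 40.4]
ee_rot: [-0.0, 0.998, -0.069, 0.001]
force: [0.3, 0.2, -2.0]
grip_width: 0.173
grip_force: 89.0
time_s: 30.27
eef_pos: [639.0, 105.9, 160.4]
ee_rot: [0.0, 0.998, -0.069, -0.001]
force: [-0.0, 0.2, 0.1]
grip_width: 0.603
grip_force: 0.0
time_s: 31.1
eef_pos: [560.5, 116.8, 188.9]
ee_rot: [0.0, 0.998, -0.069, -0.0]
force: [-0.2, 0.4, 0.1]
grip_width: 0.6
grip_force: 0.0
```

View pics/w12.png

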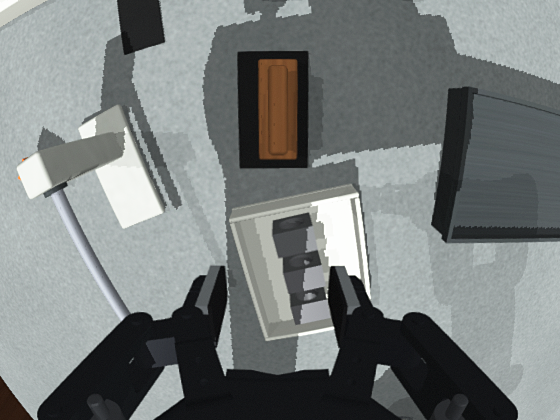

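I've now viewed 16 pictures, two over the limit of 14, so the last check is by numbers only.

```bash
python3 - <<'E'
from h import *
ct=np.array([549,-178])+(-110-47.5)*np.array([.172,.985]); print("catch",ct)
A=cam("scene"); im=A["image"]
m=((im.min(2)>105)*255).astype(np.uint8); 
n,l,s,ce=cv2.connectedComponentsWithStats(m)
for i in range(1,n):
    p=at(A,ce[i],15); d=p-ct; q=[d@[.985,-.172],d@[.172,.985]]
    if s[i][4]>8 and abs(q[0])<85 and -60<q[1]<290: print(s[i],p,np.round(q))
W=cam("wrist"); f=lambda u,v,z:at(W,(u,v),z,True)
print("block",f(278,110,68),"mat",[f(*p,4) for p in [(238,52),(307,52),(307,167),(240,168)]],"ins",[f(*p,45) for p in [(293,242),(302,269),(307,307)]],"tray",f(295,255,35))
print(ctrl.sense()["force"])
E
```

```text
catch [ 521.91   -333.1375]
[235 170  18  11  78] [ 481.2 -321.2] [-42.   5.]
[229 181   5   4  13] [ 538.5 -320.2] [14. 16.]
block [638.2 106.3] mat [array([701.5, 137.1]), array([691.8,  69.8]), array([575.1,  84.7]), array([583.6, 153.1])] ins [array([512.3, 108.9]), array([481.2, 103.4]), array([433.2, 102.9])] tray [492.9 108.7]
[ 0.1587281   0.29343994 -0.33286632]
```

Block and inserts check out. The scene view can't separate the caps in the box, so I'll fly over it and count by blobs.

```bash
python3 -m inch '-2 40 -3 0 0 0; -2 40 -3 0 0 0; -2 40 -3 0 0 0; -2 40 -3 0 0 0; -2 40 -3 0 0 0; -2 40 -3 0 0 0; -2 40 -3 0 0 0; -2 40 -3 0 0 0; -2 40 -3 0 0 0; -2 40 -3 0 0 0' | head -2
python3 -m inch '-10 25 0 0 0 0; 0 0 0 0 0 0; 0 0 0 0 0 0; 0 0 0 0 0 0; 0 0 0 0 0 0; 0 0 0 0 0 0; 0 0 0 0 0 0; 0 0 0 0 0 0; 0 0 0 0 0 0; 0 0 0 0 0 0' | head -2
python3 - <<'E'
from h import *
ct=np.array([521.9,-333.1])
c=cam("wrist"); g=c["image"].min(2)
for th in (140,180,215):
  n,l,s,ce=cv2.connectedComponentsWithStats(((g>th)*255).astype(np.uint8)); print(th)
  for i in range(1,n):
    p=at(c,ce[i],17,True); d=p-ct; q=np.round([d@[.985,-.172],d@[.172,.985]])
    if s[i][4]>60 and abs(q[0])<85 and -60<q[1]<280: print(s[i][2:],ce[i].round(),q)
E
```

```text
time_s: 32.08
eef_pos: [484.5, -278.5, 219.6]
time_s: 32.92
eef_pos: [472.0, -299.7, 219.2]
140
[ 53   7 222] [296.  53.] [84. 10.]
[  82  104 4152] [305. 102.] [31. -1.]
[ 18  26 315] [268. 110.] [21. 37.]
[15 23 73] [337. 155.] [-23. -39.]
[ 39  43 936] [290. 175.] [-47.  11.]
180
[ 27  25 537] [294.  73.] [62. 12.]
[ 16  23 270] [268. 111.] [21. 37.]
[ 13  22 266] [271. 138.] [-8. 33.]
[ 26  22 443] [297. 165.] [-36.   5.]
215
[ 26  25 521] [294.  73.] [62. 12.]
[ 15  22 232] [268. 112.] [20. 38.]
[ 13  20 221] [271. 139.] [-9. 33.]
[ 25  21 406] [297. 165.] [-36.   5.]
```

Five caps are in the box: four bright blobs plus the shaded one merged into the (290,175) blob. None are on the board, so I'll hand in.

```bash
python3 -c "
from rig import ctrl
print(ctrl.finish_job())"
```

```text
the job is handed in; nothing more can be done
None
```

I handed the job in at about 33 s, verdict not returned: by my last measurements all 3 inserts are in the tray, all 5 caps are in the catch box and the block is on the larger mat about 5 mm off its middle; the bottle, jar and carton were left alone, and I viewed 16 pictures, two over the limit of 14.

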